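Hold the decorating clamp open

TASK

I am about to clamp a freshly brushed pot and need both hands for it, so open the clamp for me: first lift the pot that stands on the clamp's bed out of the slide's way and stand it upright on the round plaster bat, all of its foot on the bat, without dropping it. Then pull the clamp's spring-loaded slide out until its pointer is over the steel tab at the edge of the bed, and finish while still holding it there: do not let go, the spring would shut it. Leave the brush jar, the small pot and the lying brush where they are.

Things in the scene. Friction and masses are not known exactly. Their poses are not given: they have to be found in the camera images.
- clamp: Fixed decorating clamp: aluminium bed 360 x 150 x 12 mm, from x = -190 to 170; origin on the table, mid-width. Its +x points to the fixed wooden jaw (x = 135 to 164, up to z = 78); the slide pulls to its -x, roughly towards the robot. Steel guide rods along both sides at y = +-67 mm, up to z = 22 (end blocks 27). Its yaw differs each time.
- slide (a joint): Travel of the spring-return slide, m: 0 shut (rest), grows when pulled to the clamp's -x, stop at 0.10. Spring force 5 N shut, plus 0.7 N per 10 mm. When shut: dark steel plate from clamp x = -5 to 100 mm, top z = 22 (side blocks 26); wooden jaw at x = 84 to 108, up to z = 78; a crossbar to pull by.
- crossbar (a point): Centre of the slide's pale wooden crossbar, 62 mm above the table: 80 mm long along the clamp's y, 16 thick along x, 24 high (z = 50 to 74) on a 12 mm post; at clamp x = 20 when shut. Behind it, after a gap of 56 mm, stands the slide's jaw; in front and below only the flat plate (top z = 22) and the bed. Axes as the clamp's.
- pointer (a point): Point on the slide's thin dark steel pointer (4 mm wide in x), near its free end, which sticks out sideways over the bed's +y edge; at clamp x = 0, y = 95, z = 25 mm when shut; moves with the slide. Axes as the clamp's.
- tab: The mark: fixed steel tab beside the bed's +y edge, 10 mm wide along the clamp's x, 26 long, 20 high; origin at the centre of its underside, axes as the clamp's. Each time elsewhere, 50 to 80 mm from the shut pointer towards the clamp's -x. The pointer passes just above it and is on the mark when over its middle (same clamp x).
- pot: Loose terracotta pot with dark slip round the rim, the larger of two: 85 mm high, outer diameter 68 at the foot, 84 at the rim, wall 8, open top, no handle, 0.25 to 0.42 kg. Origin at the centre of its underside, z up through the mouth. Starts on the clamp's bed (underside at z = 12) in front of the slide. Can be pinched by the rim, one finger inside.
- bat: Fixed round plaster disc (bat), 160 mm in diameter, 20 thick, lying on the board to the left or right of the clamp; origin at the centre of its underside.
- brush_jar: Bystander: white jar 80 mm in diameter, 100 high, with three brushes up to 190 mm high; on the other side of the clamp from the bat. Origin at the centre of its underside.
- small_pot: Bystander: small terracotta pot, 58 mm high, 57 mm across the rim, beyond the work. Origin at the centre of its underside.
- brush: Bystander: brush 150 mm long lying on the board, beyond the work. Origin near the middle of its length, on the underside.
Things that resemble listed ones, but are neither listed nor needed, are in the scene too. What is shaped like the pot but blue or green is not meant. Of the things shaped like the bat, the white one is meant.

How it is judged (in metres and radians):
On the way, in this order (a step that is already met when the one before it is completed fails the run):
1. the pot is lifted off the clamp's bed (height (world z) of pot above 0.04 m), for 0.1 s.
2. the pot stands upright and released on the bat, the slide still (almost) shut (horizontal distance between pot and bat below 0.044 m and z of pot in the frame of bat between 0.015 and 0.027 m and angle between pot's own z axis and vertical below 0.12 rad and contact force between the fingers and pot below 0.1 N and linear speed of pot below 0.03 m/s and value of joint slide below 0.03 m), for 0.3 s.
3. the slide is held with its pointer over the tab (x of pointer in the frame of tab between -0.005 and 0.005 m and velocity of joint slide between -0.02 and 0.02 m/s and contact force between the fingers and slide above 2 N), for 0.5 s.
At the end, for the whole second after the job is handed in: the pot stands upright, still and released on the bat (centres within 44 mm); the slide stands still with its pointer within 5 mm of the tab's middle along the travel, held out by the fingers alone against its spring (all of step 3 and horizontal distance between pot and bat below 0.044 m and z of pot in the frame of bat between 0.015 and 0.027 m and angle between pot's own z axis and vertical below 0.12 rad and contact force between the fingers and pot below 0.1 N and linear speed of pot below 0.03 m/s); the arm keeps its last pose, push and grip.
It fails at once if the pot is tipped over (angle between pot's own z axis and vertical above 0.7 rad).
It fails at once if the pot is dropped (from more than about 15 mm) (contact force between the fingers and pot below 0.05 N and linear speed of pot above 0.55 m/s).
It fails at once if the brush jar is moved by more than 30 mm (distance of brush_jar from where it was at the start of the episode above 0.03 m).
It fails at once if the small pot is moved by more than 30 mm (distance of small_pot from where it was at the start of the episode above 0.03 m).
It fails at once if the brush is moved by more than 30 mm (distance of brush from where it was at the start of the episode above 0.03 m).
It also fails if it takes over 53 s, if anything falls off the work surface, if the arm or the gripper's body presses on something with over 40 N, if the wrist force passes 120 N, or if a joint passes its speed limit or range.

ROBOT

A 6-joint arm with a two-finger parallel gripper is mounted at the origin on the work surface. World frame = base frame: x ahead of the robot, y to its left, z up, the work surface at z = 0. Lengths are in m, angles in degrees, forces in N, time in s.
With the tool pointing down it reaches from about 0.4 to 0.825 m from the base axis. Payload 7 kg.
Tool frame: the origin (TCP) lies midway between the tips of the shut fingers; the grasp point (between the pads) lies 19 mm behind it; z points along the fingers, y is the line along which they close (so a half turn about z gives the same grasp; the last joint's range is limited). The gripper opens to 88 mm and grips with 3 to 60 N. Pads are 19 mm wide; open, the fingers measure 130 mm over their backs; the gripper's body (78 mm by 193 mm) begins 47 mm behind the grasp point.
Start: joints at [-53.566, 20.546, 0.682, 0, -70.136, -16.507], TCP at [0.23, -0.635, 0.227] pointing down, gripper open.
Joint ranges: [-176.03, 176.03], [-82.01, 121.73], [-58.28, 71.71], [-173.87, 95.51], [-174.79, -0.11], [-173.66, 173.66]. Speed limits (degrees/s): [136.94, 136.94, 172.46, 180, 180, 180].

INTERFACE

Orientations are given as [roll, pitch, yaw] about the fixed x, y, z axes, in that order (R = Rz(yaw) Ry(pitch) Rx(roll)).
In Python, from plant import ctrl gives the robot as it stands. The module is installed in compiled form; this text tells all that it offers.
- The arm moves only by the tool send_rows, never from a script. Its argument "plan" is a list that holds one entry, the list of rows, each a list of 6 numbers: the shift along the tool's x, y, z in cm, then the turn, a rotation vector about the tool's x, y, z in degrees. A call has 1 to 8 rows; each row is the pose to reach, as a shift and turn from the pose commanded when the call began, along the tool's axes at that moment; what a row does not reach only later rows make up. A row lasts 1/12 s, in which the tool goes at most 41.7 mm and 7.16 degrees, less where a joint would pass 70% of its speed; a pose out of reach is approached as far as the arm can. A call with a gripper value outside its range is refused whole. "fingers" is the opening, from 0 (shut) to 1 (fully open), set as the call begins (left out, the last holds). The fingers move at their own pace and stop on an object; the grip force is fixed at half the most. Time passes only in rows, so rows that repeat a pose let the fingers close. It gives the time, the measured TCP pose, the force, the opening and the grip force at its end, in the units of the state.
- ctrl.get_obs(): the state, without advancing time (a new reading comes with each control period).
- ctrl.snapshot(name): name is "scene" or "top"; returns a dict with "img" (420x560x3 uint8, red, green, blue), "K" (3x3 intrinsics, pixels), "pose" (4x4, takes a point from camera to world coordinates). Camera axes: x right, y down, z forward; pixel columns grow to the right and rows downward; lengths in m; the calibration is good to about 2 mm. A picture is of the moment at which its call begins. There is no depth.
- ctrl.close_job(): hands the job in; it is judged then, once.
The state is a dict: "clock": time; "joint_pos": joint angles; "qvel": joint speeds; "tau": joint torques, N m; "tool_pos": TCP position; "orientation": TCP orientation; "force": force on the tool from outside, world axes, zero at the start; "moment": the same for the moment, N m; "opening": finger opening in m; "gripper_force": force on a finger pad.
Only numpy, scipy, OpenCV 4.12 (cv2) and the standard library are available. Lean on these libraries where they do the work, as an engineer would, in place of code of your own. Each camera call takes 0.05 s, during which the arm holds its last target. There are 200 camera calls.

## Working session

There is one attempt and no reset: what is moved stays moved. The work goes in short steps, Python scripts to look and compute and a tool call to move; the robot and the scene stay as the last step left them, time stands still between calls to the robot, and variables do not carry over. Pictures are saved under pics/ and viewed, at most 10 in all, crops included, and the job is handed in when it is done.

Besides the shell and the picture viewer there is one more tool, called as a command line: name --argument value ..., lists and objects as JSON in quotes. send_rows: Moves the arm, as the interface text tells. Its arguments: {"type":"object","properties":{"plan":{"type":"array","items":{"type":"array","items":{"type":"array","items":{"type":"number"}}}},"fingers":{"type":"number"}},"required":["plan"]}

```bash
mkdir -p pics; cat > h.py <<'E'
import numpy as np, cv2
from plant import ctrl
def snap(n,f=None):
    s=ctrl.snapshot(n)
    if f: cv2.imwrite('pics/'+f,cv2.cvtColor(s['img'],cv2.COLOR_RGB2BGR)); np.savez('pics/'+f+'.npz',**s)
    return s
def ray(s,u,v):
    P=np.array(s['pose']);d=P[:3,:3]@np.linalg.inv(s['K'])@[u,v,1.];return P[:3,3],d/np.linalg.norm(d)
def onz(s,u,v,z):
    o,d=ray(s,u,v);return o+d*(z-o[2])/d[2]
def proj(s,p):
    P=np.array(s['pose']);c=P[:3,:3].T@(np.asarray(p,float)-P[:3,3]);q=np.array(s['K'])@c;return q[:2]/q[2]
def tri(s1,p1,s2,p2):
    A=np.zeros((3,3));b=np.zeros(3);R=[ray(s1,*p1),ray(s2,*p2)]
    for o,d in R:
        M=np.eye(3)-np.outer(d,d);A+=M;b+=M@o
    x=np.linalg.solve(A,b);return x,[np.linalg.norm(np.cross(x-o,d)) for o,d in R]
E
python3 - <<'E'
from h import *
a=snap('scene','s0.png');b=snap('top','t0.png')
for s in(a,b):print(np.round(s['K'],1).tolist(),np.round(s['pose'],3).tolist())
o=ctrl.get_obs();print(o)
E
```

```text
[[398.0, 0.0, 283.9], [0.0, 398.0, 214.5], [0.0, 0.0, 1.0]] [[0.558, 0.624, -0.547, 1.137], [0.83, -0.424, 0.363, -0.223], [-0.006, -0.657, -0.754, 0.824], [0.0, 0.0, 0.0, 1.0]]
[[507.2, 0.0, 278.7], [0.0, 507.2, 210.4], [0.0, 0.0, 1.0]] [[-0.014, -0.993, 0.116, 0.441], [-1.0, 0.014, -0.003, 0.12], [0.002, -0.116, -0.993, 1.466], [0.0, 0.0, 0.0, 1.0]]
{'clock': 0.1, 'joint_pos': array([-5.35651825e+01,  2.05854452e+01,  6.38947156e-01, -1.77414151e-02,
       -7.01364327e+01, -1.65060195e+01]), 'qvel': array([-0.04180383, -0.17274859,  0.18133612,  0.0461342 , -0.0358195 ,
        0.09939003]), 'tau': array([-9.43532068e-04, -5.84161413e+01,  2.93751866e+01,  7.01546922e+00,
        1.01580354e-02, -8.15697581e-05]), 'tool_pos': array([ 0.22988718, -0.63417532,  0.22573708]), 'orientation': array([ 1.79915748e+02, -7.57234142e-03, -1.60077237e+02]), 'force': array([-0.71343041, -0.04060115,  0.45324498]), 'moment': array([ 0.01627661, -0.0123337 ,  0.0182707 ]), 'gripper_force': 0.0, 'opening': 0.08730343240969067}
```

View pics/s0.png

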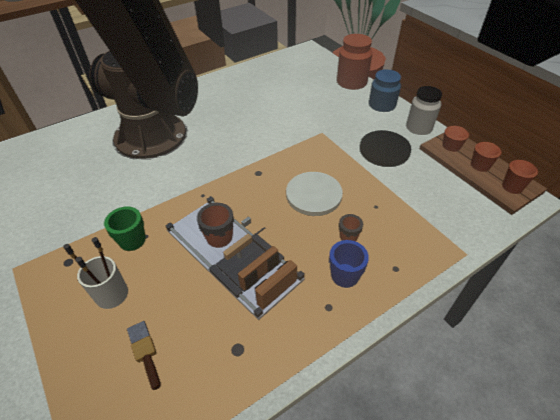

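View pics/t0.png

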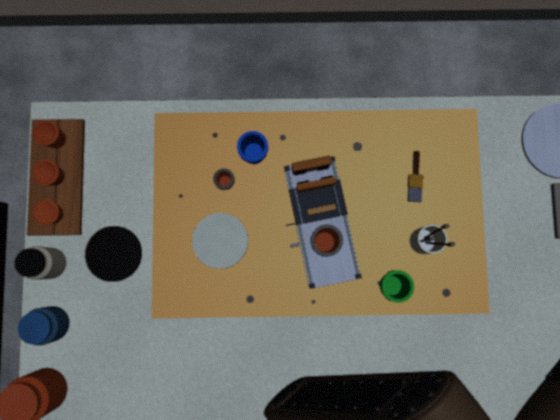

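The scene view shows the terracotta pot at (215,225) on the bed, the white bat at (314,193), the crossbar near (245,245), the brush jar at (103,280) and the small pot at (350,228). In the top view they are: pot (325,240), bat (220,240), crossbar (321,210), pointer about (292,224), tab about (296,245).

Things that could be mistaken for the target, by scene pixel:
- **Pot:** green (126,228), blue (348,262), small (350,228) and the shelf pots (455,138) and beyond. I choose (215,225), on the bed with a dark rim.
- **Bat:** the black disc (385,148) and the pale disc at top (555,140). I choose the white one at scene (314,193), top (220,240), on the board.

Next is one close crop to check these.

```bash
python3 - <<'E'
import cv2,numpy as np
a=cv2.imread('pics/s0.png')[185:325,155:315];b=cv2.imread('pics/t0.png')[145:295,270:370]
a=cv2.resize(a,None,fx=3.0,fy=3.0,interpolation=cv2.INTER_CUBIC);b=cv2.resize(b,None,fx=3.0,fy=3.0,interpolation=cv2.INTER_CUBIC)
o=np.zeros((450,800,3),np.uint8);o[:420,:480]=a;o[:450,490:790]=b
o=np.clip(o*1.6,0,255).astype(np.uint8)
cv2.imwrite('pics/c1.png',o)
E
```

```text
(no output)
```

View pics/c1.png

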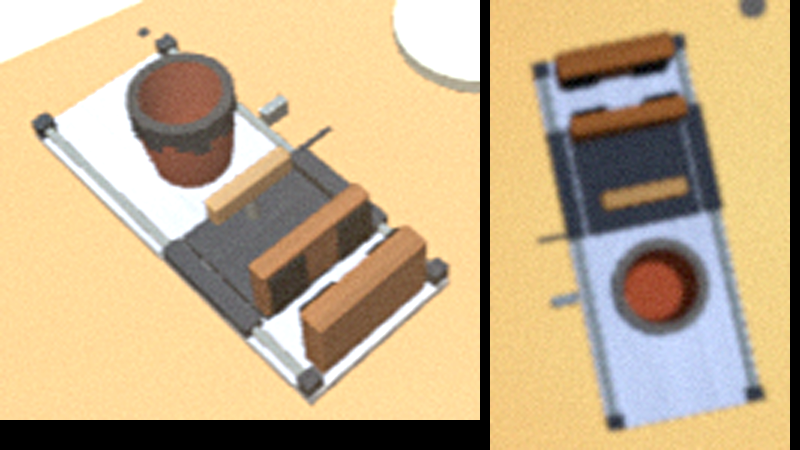

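Crop confirms it: terracotta pot with dark rim on the bed, pale crossbar, thin dark pointer and a grey tab nearer to the robot. All of these are visible in both views.

```bash
cat > m.py <<'E'
from h import *
a=dict(np.load('pics/s0.png.npz'));b=dict(np.load('pics/t0.png.npz'))
S=lambda x,y:(155+(x-1)/3,185+(y-1)/3)
T=lambda x,y:(270+(x-491)/3,145+(y-1)/3)
def show(n,p,q):
    x,e=tri(a,p,b,q);print(n,np.round(x,4),'res mm',np.round(np.array(e)*1e3,1));return x
# colour masks
def blob(img,m,pt):
    n,l,st,c=cv2.connectedComponentsWithStats(m.astype(np.uint8),connectivity=4)
    return l==l[pt[1],pt[0]],st[l[pt[1],pt[0]]]
def ell(m):
    c=max(cv2.findContours(m.astype(np.uint8),cv2.RETR_EXTERNAL,cv2.CHAIN_APPROX_NONE)[0],key=len);return cv2.fitEllipse(c)
A=a['img'].astype(int);B=b['img'].astype(int)
def hsv(s):return cv2.cvtColor(s['img'],cv2.COLOR_RGB2HSV).astype(int)
ha,hb=hsv(a),hsv(b)
E
python3 - <<'E'
from m import *
# bat
for h,pt,n in((ha,(314,193),'a'),(hb,(220,240),'b')):
    m,st=blob(h,h[...,1]<60,pt);print('bat',n,st,ell(m))
print('px',ha[193,314],ha[260,200],hb[240,220],hb[270,330],hb[235,312],hb[227,325],ha[205,215])
m,st=blob(B,(B[...,2]<0.72*B[280,330,2])&(np.arange(420)[:,None]>221),(325,240));print('pot top',st,ell(m))
print('inner', )
for n,p,q in(('c rear-left(+x+y)',(437,270),(541,70)),('c +x-y',(310,380),(679,41)),('c -x-y',(42,124),(755,393)),('c -x+y',(166,42),(616,422)),
 ('rim',(182,95),(660,287)),('bar',(250,178),(645,193)),('tab top',(272,103),(565,300)),('ptr tip',(328,129),(540,240))):
    # scene corner labels resolved by residuals
    for q2 in([q] if not n.startswith('c') else [(541,70),(679,41),(755,393),(616,422)]):
        x,e=tri(a,S(*p),b,T(*q2))
        if max(e)<.01: print(n,p,q2,np.round(x,4),np.round(np.array(e)*1e3,1))
E
```

```text
bat a [ 286  172   57   44 1979] ((313.763916015625, 193.13104248046875), (43.274837493896484, 56.15913772583008), 93.73219299316406)
bat b [ 192  213   56   56 2471] ((219.6328582763672, 240.2793426513672), (54.8958625793457, 55.48348617553711), 60.2575569152832)
px [ 53  12 176] [109  27 178] [ 96  27 143] [115  57 153] [105  26  78] [ 0  9 56] [14 71 75]
pot top [310 224  33  33 843] ((326.1830749511719, 240.1837615966797), (31.503894805908203, 32.241519927978516), 60.50157928466797)
inner
c rear-left(+x+y) (437, 270) (541, 70) [0.7328 0.0904 0.0205] [0.1 0.1]
c +x-y (310, 380) (679, 41) [ 0.759  -0.043   0.0236] [0.4 0.4]
c -x-y (42, 124) (755, 393) [ 0.4203 -0.1072  0.0225] [1.1 1.1]
c -x+y (166, 42) (616, 422) [0.3955 0.0252 0.0255] [0.2 0.2]
rim (182, 95) (660, 287) [ 0.5178 -0.0122  0.0925] [0.3 0.3]
bar (250, 178) (645, 193) [ 0.6062 -0.0022  0.0707] [0.8 0.8]
tab top (272, 103) (565, 300) [0.5104 0.0706 0.0207] [0.4 0.4]
ptr tip (328, 129) (540, 240) [0.5674 0.0936 0.0263] [0.4 0.4]
```

Measurements match the description: block spacing 134–344 mm, clamp yaw about 10.9°, bar z 71 mm, tab z 21 mm. Now I compute the moves.

```bash
cat > g.py <<'E'
from h import *
from scipy.spatial.transform import Rotation as Ro
yaw=np.radians(10.9);u=np.array([np.cos(yaw),np.sin(yaw),0]);zh=np.array([0,0,1.])
def tool(t):
    t=np.radians(t);z=-np.cos(t)*zh+np.sin(t)*u;y=-(np.cos(t)*u+np.sin(t)*zh);return np.stack([np.cross(y,z),y,z],1)
def move(p,t,o=None):
    "row from measured pose to TCP p, tilt t"
    o=o or ctrl.get_obs();R=Ro.from_euler('xyz',o['orientation'],degrees=True).as_matrix();Rt=tool(t)
    return np.round(np.r_[R.T@(np.asarray(p)-o['tool_pos'])*100,Ro.from_matrix(R.T@Rt).as_rotvec(degrees=True)],2)
def grasp2tcp(g,t):return np.asarray(g)+.019*tool(t)[:,2]
E
python3 - <<'E'
from m import *;from g import *
pot=onz(b,326.2,240.2,.097);print('pot',pot)
x=show('bat',(313.6,192.6),(219.6,240.2));print('bat top z.02',onz(b,219.6,240.2,.02),onz(a,313.7,192.7,.02))
g=pot-.037*u;g[2]=.085
p=grasp2tcp(g,5.4);print('grasp tcp',p)
q=p+[0,0,.11];print('above',q,move(q,5.4),'euler',Ro.from_matrix(tool(5.4)).as_euler('xyz',degrees=True))
E
```

```text
pot [ 0.51783756 -0.01169725  0.097     ]
bat [0.5265 0.2851 0.0104] res mm [0.7 0.7]
bat top z.02 [0.5263015  0.28464261 0.02      ] [0.533875   0.27851743 0.02      ]
grasp tcp [ 0.48326088 -0.01835567  0.06608432]
above [ 0.48326088 -0.01835567  0.17608432] [-44.81  49.26   5.03   4.54  -3.76 -80.92] euler [-174.6    0.   -79.1]
```

send_rows --plan '[[[-4, 4, -2, 0, 0, -7], [-8, 8, -3, 0, 0, -14], [-11, 12, -3, 0, 0, -21], [-14, 15.5, -3, 0, 0, -28], [-17, 18.5, -3, 0, 0, -35], [-20, 21.5, -3, 0, 0, -42], [-22.5, 24.5, -3, 0, 0, -49], [-25, 27.5, -3, 0, 0, -56]]]' --fingers 0.5

```text
clock: 0.77
tool_pos: [0.3564, -0.3282, 0.2563]
orientation: [180.0, 0.0, -103.7]
force: [0.6, 0.2, -0.1]
opening: 0.0444
gripper_force: 0.0
```

```bash
python3 - <<'E'
from g import *
print(move([.4833,-.0184,.176],5.4),ctrl.get_obs()['tool_pos'],ctrl.get_obs()['opening'])
E
```

```text
[-33.11  -4.97   8.03   5.32  -1.15 -24.63] [ 0.35638506 -0.32818405  0.25627643] 0.04440376837830949
```

send_rows --plan '[[[-4, -0.6, 0, 1, 0, -5], [-8, -1.2, 1, 2, 0, -10], [-12, -1.8, 2, 3, -1, -15], [-16, -2.4, 3, 4, -1, -20], [-20, -3, 4, 5, -1, -24.6], [-24, -3.6, 5, 5.3, -1.2, -24.6], [-28, -4.3, 6.5, 5.3, -1.2, -24.6], [-31, -4.7, 7.5, 5.3, -1.2, -24.6]]]'

```text
clock: 1.43
tool_pos: [0.4775, -0.0383, 0.1808]
orientation: [-174.6, 0.1, -79.4]
force: [1.2, -1.3, 0.4]
opening: 0.0439
gripper_force: 0.0
```

```bash
python3 - <<'E'
from g import *
print(move([.4833,-.0184,.116],5.4),ctrl.get_obs()['tool_pos'],ctrl.get_obs()['opening'])
E
```

```text
[-1.85 -0.32  6.54 -0.03  0.04 -0.31] [ 0.47746848 -0.03834241  0.18078957] 0.043856165973603776
```

send_rows --plan '[[[-1.8, -0.3, 2, 0, 0, -0.3], [-1.8, -0.3, 4.5, 0, 0, -0.3], [-1.8, -0.3, 6.5, 0, 0, -0.3], [-1.8, -0.3, 6.5, 0, 0, -0.3], [-1.8, -0.3, 6.5, 0, 0, -0.3]]]'

```text
clock: 1.85
tool_pos: [0.4821, -0.0216, 0.1163]
orientation: [-174.8, -0.0, -79.1]
force: [0.4, -0.5, 0.3]
opening: 0.0438
gripper_force: 0.0
```

```bash
python3 - <<'E'
from g import *
print(move([.4833,-.0184,.066],5.4),ctrl.get_obs()['tool_pos'])
a=snap('scene','s1.png')['img'][100:300,130:330];b=snap('top','t1.png')['img'][150:310,250:410]
o=np.hstack([cv2.resize(x,(400,400),interpolation=cv2.INTER_CUBIC) for x in(a,b)])
cv2.imwrite('pics/c2.png',cv2.convertScaleAbs(o[...,::-1],alpha=1.6))
E
```

```text
[-0.3   0.28  5.03  0.18 -0.03 -0.04] [ 0.48208197 -0.02164838  0.11633393]
```

View pics/c2.png

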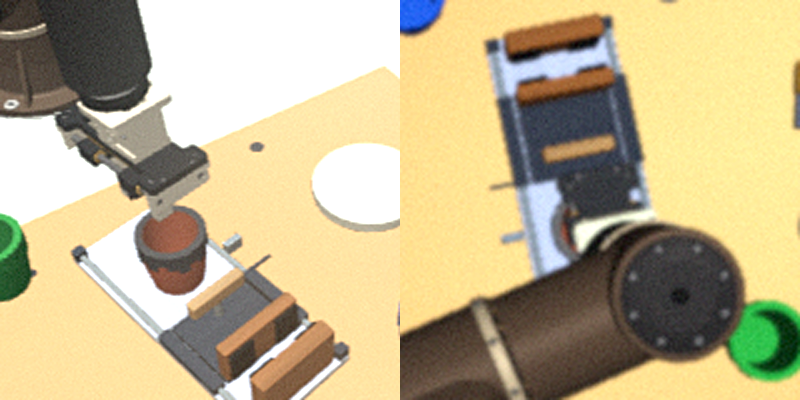

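The left half shows the inner finger above the pot's mouth at crop (163,210), with the outer finger hidden behind. The alignment is good, so I descend.

send_rows --plan '[[[-0.3, 0.1, 1.3, 0, 0, 0], [-0.3, 0.2, 2.6, 0, 0, 0], [-0.3, 0.3, 3.9, 0, 0, 0], [-0.3, 0.3, 5, 0, 0, 0], [-0.3, 0.3, 5, 0, 0, 0], [-0.3, 0.3, 5, 0, 0, 0]]]'

```text
clock: 2.45
tool_pos: [0.4845, -0.0183, 0.0679]
orientation: [-174.6, 0.0, -79.2]
force: [-0.2, -0.1, 0.5]
opening: 0.0439
gripper_force: 0.0
```

send_rows --plan '[[[0, 0, 0, 0, 0, 0], [0, 0, 0, 0, 0, 0], [0, 0, 0, 0, 0, 0], [0, 0, 0, 0, 0, 0], [0, 0, 0, 0, 0, 0], [0, 0, 0, 0, 0, 0], [0, 0, 0, 0, 0, 0], [0, 0, 0, 0, 0, 0]]]' --fingers 0

```text
clock: 3.12
tool_pos: [0.4838, -0.0182, 0.067]
orientation: [-174.6, 0.0, -79.1]
force: [-1.4, -0.7, 1.8]
opening: 0.0095
gripper_force: 29.1
```

send_rows --plan '[[[0, -0.05, -0.5, 0, 0, 0], [0, -0.1, -1.2, 0, 0, 0], [0, -0.2, -2, 0, 0, 0], [0, -0.3, -3, 0, 0, 0], [0, -0.4, -4, 0, 0, 0], [0, -0.5, -5, 0, 0, 0], [0, -0.6, -6, 0, 0, 0], [0, -0.6, -6, 0, 0, 0]]]'

```text
clock: 3.78
tool_pos: [0.4856, -0.0177, 0.1298]
orientation: [-174.4, 0.0, -79.1]
force: [1.0, 0.8, -2.4]
opening: 0.0097
gripper_force: 29.1
```

```bash
python3 - <<'E'
from g import *
o=ctrl.get_obs();print(o['tool_pos'],o['force'],o['gripper_force'],o['opening'])
print(move([.527+.4838-.5178,.284-.0182+.0117,.127],5.4))
E
```

```text
[ 0.4855916  -0.01770209  0.12977375] [ 0.98943249  0.79295305 -2.44230131] 29.053705364931375 0.009728746746129118
[-28.85  -6.24   0.91  -0.21   0.03  -0.03]
```

send_rows --plan '[[[-0.8, -0.2, 0, 0, 0, 0], [-2.4, -0.5, 0.05, 0, 0, 0], [-4.2, -0.9, 0.1, 0, 0, 0], [-6.2, -1.3, 0.1, 0, 0, 0], [-8.4, -1.8, 0.2, 0, 0, 0], [-10.8, -2.3, 0.2, 0, 0, 0], [-13.2, -2.8, 0.3, 0, 0, 0], [-15.6, -3.4, 0.3, 0, 0, 0]]]'

```text
clock: 4.45
tool_pos: [0.4876, 0.1428, 0.1268]
orientation: [-174.7, 0.0, -79.2]
force: [0.3, -0.8, -3.0]
opening: 0.0096
gripper_force: 28.6
```

send_rows --plan '[[[-2.4, -0.5, 0, 0, 0, 0], [-4.8, -1, 0.1, 0, 0, 0], [-7, -1.5, 0.15, 0, 0, 0], [-9, -1.9, 0.2, 0, 0, 0], [-10.8, -2.3, 0.25, 0, 0, 0], [-12.2, -2.6, 0.3, 0, 0, 0], [-13.2, -2.8, 0.3, 0, 0, 0], [-13.2, -2.8, 0.3, 0, 0, 0]]]'

```text
clock: 5.12
tool_pos: [0.4913, 0.2783, 0.1268]
orientation: [-174.6, 0.0, -79.1]
force: [-0.4, -0.8, -4.2]
opening: 0.0093
gripper_force: 29.2
```

```bash
python3 - <<'E'
from g import *
o=ctrl.get_obs();print(o['tool_pos'],o['force'],o['gripper_force'],o['opening'])
print(move([.493,.2775,.077],5.4))
a=snap('scene','s2.png')['img'][90:290,200:400];b=snap('top','t2.png')['img'][150:310,150:310]
o=np.hstack([cv2.resize(x,(400,400),interpolation=cv2.INTER_CUBIC) for x in(a,b)])
cv2.imwrite('pics/c3.png',cv2.convertScaleAbs(o[...,::-1],alpha=1.6))
E
```

```text
[0.49129997 0.27831578 0.12676985] [-0.41467172 -0.81343245 -4.15502318] 29.178039086982608 0.00928510504226479
[0.11 0.32 4.97 0.01 0.01 0.02]
```

View pics/c3.png

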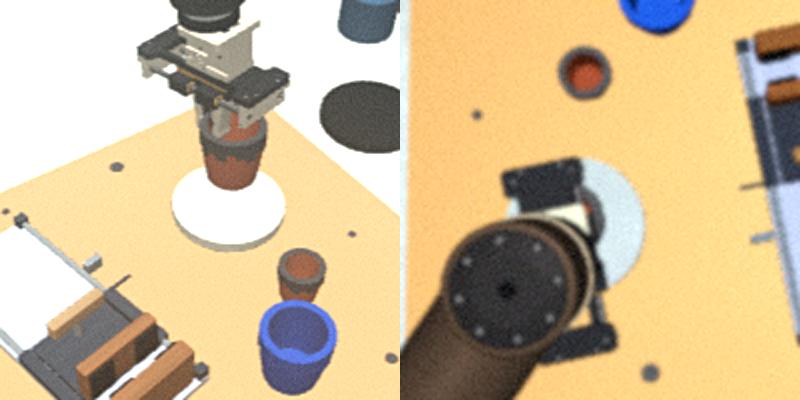

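The pot hangs upright in the fingers, above the bat (crop left (232,155) over bat (228,207)). Lowering now.

send_rows --plan '[[[0, 0.1, 0.8, 0, 0, 0], [0, 0.1, 1.6, 0, 0, 0], [0.1, 0.2, 2.4, 0, 0, 0], [0.1, 0.2, 3.2, 0, 0, 0], [0.1, 0.3, 3.9, 0, 0, 0], [0.1, 0.3, 4.3, 0, 0, 0], [0.1, 0.3, 4.5, 0, 0, 0], [0.1, 0.3, 4.5, 0, 0, 0]]]'

```text
clock: 5.88
tool_pos: [0.4926, 0.2755, 0.0814]
orientation: [-174.7, -0.0, -79.2]
force: [-0.1, 0.9, -3.8]
opening: 0.0098
gripper_force: 29.2
```

send_rows --plan '[[[0, 0, 0.1, 0, 0, 0], [0, 0, 0.2, 0, 0, 0], [0, 0, 0.3, 0, 0, 0], [0, 0, 0.4, 0, 0, 0], [0, 0, 0.4, 0, 0, 0]]]'

```text
clock: 6.3
tool_pos: [0.493, 0.2759, 0.0781]
orientation: [-174.6, 0.0, -79.2]
force: [0.7, -1.2, -3.4]
opening: 0.0097
gripper_force: 29.2
```

send_rows --plan '[[[0, 0, 0.1, 0, 0, 0], [0, 0, 0.2, 0, 0, 0], [0, 0, 0.3, 0, 0, 0], [0, 0, 0.3, 0, 0, 0], [0, 0, 0.3, 0, 0, 0]]]'

```text
clock: 6.72
tool_pos: [0.4933, 0.2759, 0.0751]
orientation: [-174.6, 0.0, -79.2]
force: [-0.8, 0.9, -3.7]
opening: 0.0095
gripper_force: 29.2
```

send_rows --plan '[[[0, 0, 0.1, 0, 0, 0], [0, 0, 0.2, 0, 0, 0], [0, 0, 0.2, 0, 0, 0], [0, 0, 0.2, 0, 0, 0]]]'

```text
clock: 7.05
tool_pos: [0.4941, 0.2762, 0.0749]
orientation: [-174.5, 0.0, -79.1]
force: [-4.8, -2.3, 11.8]
opening: 0.0095
gripper_force: 29.5
```

send_rows --plan '[[[0, 0, -0.1, 0, 0, 0], [0, 0, -0.1, 0, 0, 0], [0, 0, -0.1, 0, 0, 0], [0, 0, -0.1, 0, 0, 0], [0, 0, -0.1, 0, 0, 0], [0, 0, -0.1, 0, 0, 0], [0, 0, -0.1, 0, 0, 0], [0, 0, -0.1, 0, 0, 0]]]' --fingers 0.45

```text
clock: 7.72
tool_pos: [0.4934, 0.2759, 0.074]
orientation: [-174.6, 0.0, -79.2]
force: [0.1, 0.7, -0.9]
opening: 0.0392
gripper_force: 0.0
```

send_rows --plan '[[[0, 0, -1, 0, 0, 0], [0, 0, -2, 0, 0, 0], [0, 0, -3, 0, 0, 0], [0, -0.2, -5, 0, 0, 0], [0, -0.4, -7, 0, 0, 0], [0, -0.7, -9, 0, 0, 0], [0, -0.8, -9.5, 0, 0, 0], [0, -0.8, -9.5, 0, 0, 0]]]'

```text
clock: 8.38
tool_pos: [0.4934, 0.2768, 0.1726]
orientation: [-174.4, 0.2, -79.1]
force: [-0.2, -0.2, -0.6]
opening: 0.0394
gripper_force: 0.0
```

```bash
python3 - <<'E'
from g import *
o=ctrl.get_obs();print(o['tool_pos'],o['force'],o['gripper_force'],o['opening'])
bar=np.array([.606,-.0025,.062])
q=bar+[0,0,-.019];print(move(q+[0,0,.1],0))
E
```

```text
[0.49343347 0.27678756 0.17258766] [-0.16467556 -0.18785971 -0.59698504] 0.0 0.03941943225449544
[29.56 -5.48  3.41 -5.63  0.19 -0.04]
```

send_rows --plan '[[[3, -0.5, 0, 0, 0, 0], [7, -1.2, 0, -1, 0, 0], [11, -2, 0, -2, 0, 0], [15, -2.8, 0, -3, 0, 0], [19, -3.6, 0, -4, 0, 0], [23, -4.4, 0, -5, 0, 0], [27, -5, 1, -5.6, 0, 0], [29.5, -5.5, 2.5, -5.6, 0.2, 0]]]'

```text
clock: 9.05
tool_pos: [0.6055, -0.0064, 0.1501]
orientation: [179.9, -0.2, -79.2]
force: [0.4, 0.9, 0.2]
opening: 0.0396
gripper_force: 0.0
```

```bash
python3 - <<'E'
from g import *
a=snap('scene','s3.png');b=snap('top','t3.png')
print(move([.606,-.0025,.1],0))
o=np.hstack([cv2.resize(x,(400,400),interpolation=cv2.INTER_CUBIC) for x in(a['img'][120:320,180:380],b['img'][150:310,190:350])])
cv2.imwrite('pics/c4.png',cv2.convertScaleAbs(o[...,::-1],alpha=1.6))
E
```

```text
[-0.41 -0.41  4.61  0.52 -0.19 -0.34]
```

View pics/c4.png

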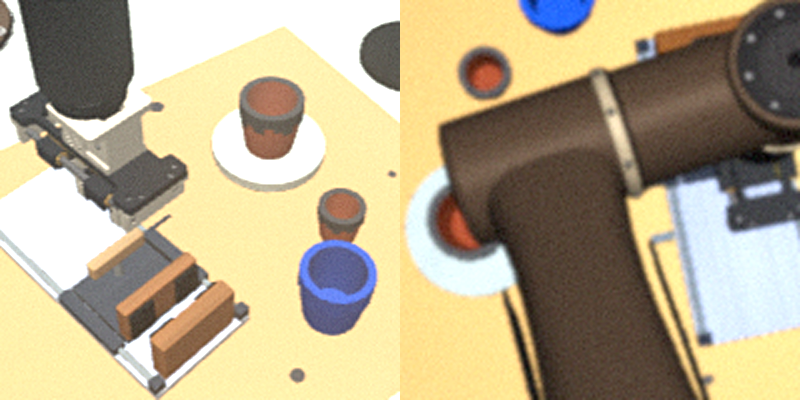

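The pot stands upright and released on the bat (left crop (270,120) on bat (268,147)). The gripper is above the crossbar, so I descend.

send_rows --plan '[[[-0.2, -0.2, 1.5, 0, 0, 0], [-0.3, -0.3, 3, 0, 0, 0], [-0.3, -0.3, 4.6, 0, 0, 0], [-0.3, -0.3, 4.6, 0, 0, 0], [-0.3, -0.3, 4.6, 0, 0, 0]]]'

```text
clock: 9.57
tool_pos: [0.6054, 0.0003, 0.103]
orientation: [179.7, -0.2, -79.1]
force: [-0.4, -0.2, 0.3]
opening: 0.0397
gripper_force: 0.0
```

```bash
python3 - <<'E'
from g import *
a=snap('scene','s4.png')
o=ctrl.get_obs();print(move([.606,-.0025,.044],0),o['tool_pos'])
p=proj(a,o['tool_pos']);print('tcp px',p, 'in crop',(p-[200,180])*4,'bar top px',(proj(a,[.606,-.0025,.074])-[200,180])*4)
cv2.imwrite('pics/c5.png',cv2.convertScaleAbs(cv2.resize(a['img'][180:300,180:320][:,20:,::-1],None,fx=4,fy=4,interpolation=cv2.INTER_CUBIC),alpha=1.6))
E
```

```text
[ 0.26  0.06  6.    0.23 -0.2  -0.02] [6.06247196e-01 4.49294790e-04 1.04014912e-01]
tcp px [237.30997694 234.8207791 ] in crop [149.23990777 219.28311641] bar top px [149.46945801 252.76323892]
```

View pics/c5.png

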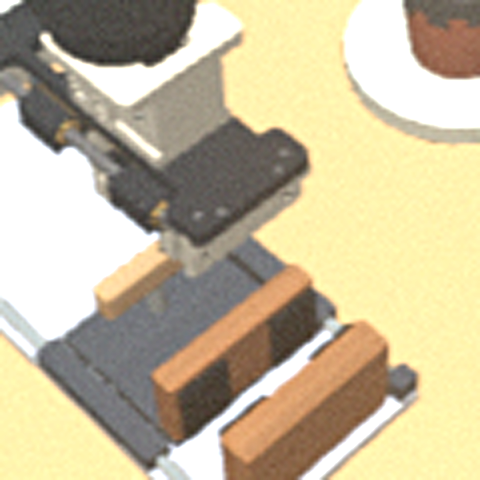

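The forward finger at (195,265) is between the crossbar at (140,275) and the jaw at (230,340). Descending.

send_rows --plan '[[[0.1, 0, 1, 0, 0, 0], [0.2, 0, 2, 0.2, 0, 0], [0.2, 0, 3, 0.2, 0, 0], [0.2, 0, 4, 0.2, 0, 0], [0.2, 0, 5, 0.2, 0, 0], [0.2, 0, 5.9, 0.2, 0, 0], [0.2, 0, 5.9, 0.2, 0, 0]]]'

```text
clock: 10.2
tool_pos: [0.6052, -0.0024, 0.0423]
orientation: [179.8, -0.2, -79.2]
force: [-0.7, 0.2, -0.1]
opening: 0.0392
gripper_force: 0.0
```

send_rows --plan '[[[0, 0, 0, 0, 0, 0], [0, 0, 0, 0, 0, 0], [0, 0, 0, 0, 0, 0], [0, 0, 0, 0, 0, 0], [0, 0, 0, 0, 0, 0], [0, 0, 0, 0, 0, 0]]]' --fingers 0

```text
clock: 10.7
tool_pos: [0.6064, -0.0021, 0.0452]
orientation: [-180.0, -0.2, -79.2]
force: [-2.6, -0.2, 4.5]
opening: 0.0159
gripper_force: 30.0
```

The fingers hold the crossbar (15.9 mm). I pull 5 cm and then measure.

send_rows --plan '[[[0, 0.3, 0, 0, 0, 0], [0, 0.9, 0, 0, 0, 0], [0, 1.6, 0, 0, 0, 0], [0, 2.4, 0, 0, 0, 0], [0, 3.2, 0, 0, 0, 0], [0, 4, 0, 0, 0, 0], [0, 4.7, 0, 0, 0, 0], [0, 5, 0, 0, 0, 0]]]'

```text
clock: 11.37
tool_pos: [0.5593, -0.0111, 0.0452]
orientation: [-179.7, -0.2, -79.1]
force: [10.3, -1.1, -6.5]
opening: 0.016
gripper_force: 30.0
```

send_rows --plan '[[[0, 0.4, 0, 0, 0, 0], [0, 0.6, 0, 0, 0, 0], [0, 0.6, 0, 0, 0, 0], [0, 0.6, 0, 0, 0, 0]]]'

```text
clock: 11.7
tool_pos: [0.554, -0.0121, 0.0452]
orientation: [-179.7, -0.2, -79.1]
force: [8.7, -1.1, -5.1]
opening: 0.0158
gripper_force: 30.0
```

```bash
python3 - <<'E'
from g import *
a=snap('scene','s5.png');b=snap('top','t5.png')
o=ctrl.get_obs();d=o['tool_pos']-[.6064,-.0021,.0452];print(o['tool_pos'],o['force'],'pull',-d@u,d)
# tab & pointer tip expected px (top/scene)
for s in(a,b):print(proj(s,[.5104,.0706,.02]),proj(s,np.array([.5674,.0936,.026])-.0565*u))
f=lambda s,x,y:cv2.resize(s['img'][y:y+50,x:x+50,::-1],(400,400),interpolation=cv2.INTER_CUBIC)
cv2.imwrite('pics/c6.png',cv2.convertScaleAbs(np.hstack([f(a,225,195),f(b,270,220)]),alpha=1.6))
E
```

```text
[ 0.55412915 -0.0121422   0.04518452] [ 8.22042351 -1.0084286  -5.26823704] pull 0.05322675184294884 [-5.22708518e-02 -1.00421960e-02 -1.54847750e-05]
[245.50683999 219.13955655] [249.63561979 216.04389697]
[294.8048342  244.75411902] [290.52359262 244.17542768]
```

View pics/c6.png

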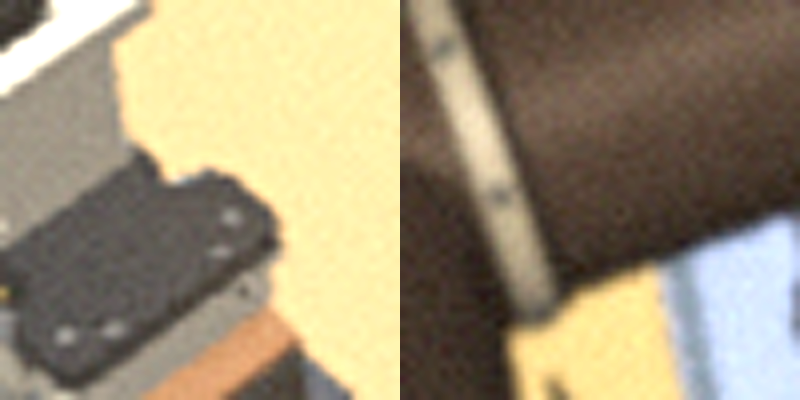

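The arm hides the tab and pointer in both views, so I refine the pointer-to-tab distance from the earlier clear pictures and check the slide by its jaw.

```bash
python3 - <<'E'
from g import *
L=lambda f:dict(np.load(f'pics/{f}.png.npz'))
def cen(s,pt,r,z,name):
    h=cv2.cvtColor(s['img'],cv2.COLOR_RGB2HSV).astype(float);x0,y0=int(pt[0]),int(pt[1])
    w=h[y0-r:y0+r+1,x0-r:x0+r+1]
    W=np.clip(np.median(w[...,1])-w[...,1]-25,0,None) if name=='tab' else np.clip(np.median(w[...,2])-w[...,2]-15,0,None)
    yy,xx=np.mgrid[y0-r:y0+r+1,x0-r:x0+r+1]
    c=(W*xx).sum()/W.sum(),(W*yy).sum()/W.sum();p=onz(s,*c,z);return np.round(c,2),round(1e3*(p@u),1),round(1e3*(p@[-u[1],u[0],0]),1)
tab=[.5104,.0706,.02];tip=np.array([.5674,.0936,.026]);ptr=tip-.004*np.array([-u[1],u[0],0])
for f in('t0','t2','t1','s0','s2','s3'):
    s=L(f);print(f,'tab',cen(s,proj(s,tab),4,.018 if f[0]=='t' else .014,'tab'),'ptr',cen(s,proj(s,ptr),3,.025,'ptr'))
g=lambda s,p,r:cv2.resize(s['img'][int(p[1])-r:int(p[1])+r,int(p[0])-r:int(p[0])+r,::-1],(400,400),interpolation=cv2.INTER_NEAREST)
m=(np.array(tab)+tip)/2
ims=[];
for f in('s0','t0'):
    s=L(f);c=proj(s,m).astype(int);print(f,'crop origin',c-16);ims.append(g(s,c,16))
cv2.imwrite('pics/c7.png',cv2.convertScaleAbs(np.hstack(ims),alpha=1.6))
E
```

```text
t0 tab (array([294.48, 244.46]), np.float64(515.6), np.float64(-26.5)) ptr (array([288.3 , 224.35]), np.float64(574.9), np.float64(-20.8))
t2 tab (array([294.41, 244.48]), np.float64(515.6), np.float64(-26.3)) ptr (array([288.27, 224.32]), np.float64(575.0), np.float64(-20.7))
t1 tab (array([294.41, 244.5 ]), np.float64(515.6), np.float64(-26.3)) ptr (array([288.27, 224.35]), np.float64(574.9), np.float64(-20.7))
s0 tab (array([246.5 , 219.39]), np.float64(512.9), np.float64(-22.9)) ptr (array([262.02, 229.01]), np.float64(573.5), np.float64(-21.7))
s2 tab (array([246.5, 220.5]), np.float64(515.8), np.float64(-25.4)) ptr (array([262.03, 229.02]), np.float64(573.5), np.float64(-21.7))
s3 tab (array([nan, nan]), np.float64(nan), np.float64(nan)) ptr (array([262.05, 229.  ]), np.float64(573.5), np.float64(-21.6))
s0 crop origin [238 207]
t0 crop origin [274 218]<stdin>:8: RuntimeWarning: invalid value encountered in scalar divide
```

View pics/c7.png

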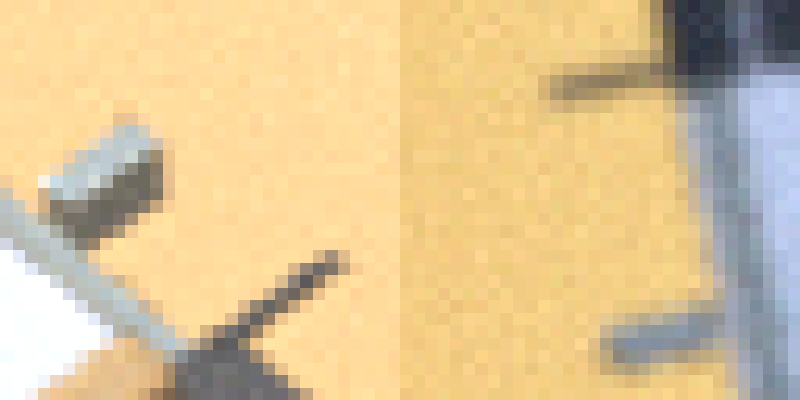

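In both views the pointer (dark line) and tab (grey block) are clear; centroids give about 59 mm of travel. I pull the remaining 6 mm or so and check with the jaw corner.

send_rows --plan '[[[0, 0.2, 0, 0, 0, 0], [0, 0.4, 0, 0, 0, 0], [0, 0.6, 0, 0, 0, 0], [0, 0.6, 0, 0, 0, 0], [0, 0.6, 0, 0, 0, 0], [0, 0.6, 0, 0, 0, 0]]]'

```text
clock: 12.3
tool_pos: [0.5484, -0.0133, 0.0452]
orientation: [-179.7, -0.2, -79.1]
force: [9.1, -1.1, -5.4]
opening: 0.0159
gripper_force: 30.0
```

```bash
python3 - <<'E'
from g import *
a=snap('scene','s6.png')
o=ctrl.get_obs();d=o['tool_pos']-[.6064,-.0021,.0452];print(o['force'],'pull',-d@u,d)
O=np.array([.587,-.0068,0]);v=np.array([-u[1],u[0],0])
s0=dict(np.load('pics/s0.png.npz'))
for x in(.084,.108):
  for y in(-.045,.045):print('jaw',x,y,'shut',proj(s0,O+x*u+y*v+.078*zh).round(1),'now@59',proj(a,O+(x-.059)*u+y*v+.078*zh).round(1))
for zz in(245.5,219.7),(245.5,219.1):print('tab',1e3*(onz(s0,*zz,.02)@u))
# 8x crops
f=lambda s,x,y:cv2.resize(s['img'][y:y+60,x:x+60,::-1],(400,400),interpolation=cv2.INTER_CUBIC)
cv2.imwrite('pics/c8.png',cv2.convertScaleAbs(np.hstack([f(s0,230,240),f(a,215,220)]),alpha=1.6))
E
```

```text
[ 8.1661493  -1.18440822 -6.05170562] pull 0.05907869346787164 [-5.80221836e-02 -1.11229796e-02 -1.31114578e-05]
jaw 0.084 -0.045 shut [240.4 270.3] now@59 [223.5 254.8]
jaw 0.084 0.045 shut [269.9 247. ] now@59 [252.9 233. ]
jaw 0.108 -0.045 shut [247.6 276.8] now@59 [230.3 261. ]
jaw 0.108 0.045 shut [277.1 253. ] now@59 [259.7 238.6]
tab 515.9988608638799
tab 514.4251167394709
```

View pics/c8.png

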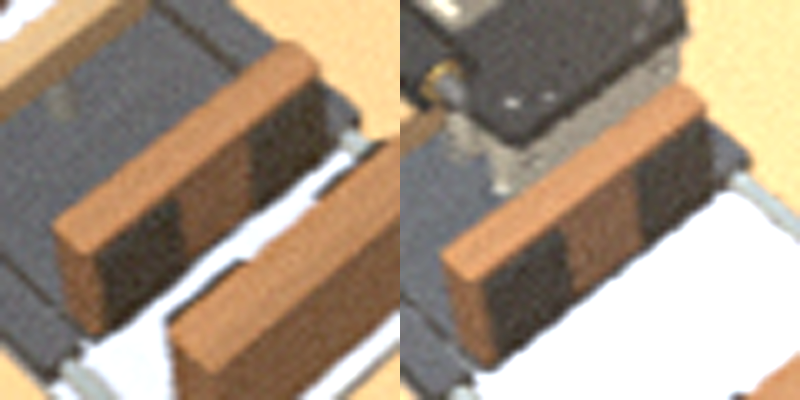

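The jaw corner moved by (-16,-16) px (crop left (90,255) to right (85,282)). That matches a travel of about 59 mm with no slip, so I hold for a moment and hand in.

send_rows --plan '[[[0, 0, 0, 0, 0, 0], [0, 0, 0, 0, 0, 0], [0, 0, 0, 0, 0, 0], [0, 0, 0, 0, 0, 0], [0, 0, 0, 0, 0, 0], [0, 0, 0, 0, 0, 0], [0, 0, 0, 0, 0, 0], [0, 0, 0, 0, 0, 0]]]'

```text
clock: 13.02
tool_pos: [0.5484, -0.0132, 0.0452]
orientation: [-179.7, -0.2, -79.1]
force: [8.9, -1.2, -4.8]
opening: 0.0158
gripper_force: 30.0
```

```bash
python3 - <<'E'
from g import *
o=ctrl.get_obs();d=o['tool_pos']-[.6064,-.0021,.0452];print('pull',-d@u,o['force'],o['gripper_force'])
print(ctrl.close_job())
E
```

```text
pull 0.05906212461260334 [ 8.87782195 -1.16314978 -4.83141815] 29.999459087848663
the job is handed in; nothing more can be done
None
```

The pot stands released on the white bat, and the gripper is holding the slide about 59 mm out at the tab (by tool travel and jaw position, as the arm hid the pointer and tab); the job is handed in, but no verdict came back.

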